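Load the marked lock cylinder on the key-turn tester

TASK

On the lock tester, turn the black selector knob clockwise from off until its pointer clicks in at the lock cylinder that wears the red spacer ring. Then turn the steel spring-return dial clockwise past its first two clicks to the third, red mark and finish while still gripping it there against its spring: do not let go. Leave the lock cylinders, the punch and the clasp where they are.

Things in the scene. Friction and masses are not known exactly. Their poses are not given: they have to be found in the camera images.
- selector_base: green selector housing, fixed, 190 x 170 x 40 mm; origin at its underside directly below the knob axis, z up; the housing reaches from -55 to +135 mm along its own x and 85 mm either way along y. On its top three brass nests (rings 42 mm across, 10 mm high) stand on an arc of 105 mm radius about the knob axis on the +x side, with a white line leading to each; a black line at the off position
- selector_bar (a point): grip bar of the black selector knob, 46 mm long (own x) x 12 mm wide (own y) x 32 mm high; this point lies on the turning axis, at the middle of the bar, 11 mm below its top and 21 mm above the knob's disc (52 mm diameter, 8 mm thick, on the housing top); the point is 69 mm above the counter. Its x points along the pointer (white stripe and white nose), z up
- selector (a joint): angle of the selector knob, grows clockwise seen from above; clicks in (small spring detents, at most about 0.1 N m to turn) at 0 rad = off (where it starts), 0.5 = pointing at nest1, 1.0 = nest2, 1.5 = nest3, and stays there when released; stops at -0.15 and 1.65
- nest1 (a point): centre of nest1, on the housing's top, 40 mm above the counter; selector at 0.5 rad points at it
- nest2 (a point): centre of nest2, likewise; selector at 1.0 rad points at it
- nest3 (a point): centre of nest3, likewise; selector at 1.5 rad points at it
- cyl_red_center (a point): nickel lock cylinder, upright, 30 mm diameter, 30 mm tall, standing loose in one of the three nests of the selector; point at its centre (15 mm above its underside); this one wears the red plastic spacer ring (33 mm diameter) round its upper end; which nest it stands in varies
- cyl_a_center (a point): plain nickel lock cylinder, upright, 30 mm diameter, 30 mm tall, standing loose in one of the three nests of the selector; point at its centre (15 mm above its underside)
- cyl_b_center (a point): plain nickel lock cylinder, upright, 30 mm diameter, 30 mm tall, standing loose in one of the three nests of the selector; point at its centre (15 mm above its underside)
- dial_base: grey dial housing, fixed, 140 x 140 x 40 mm, with a round aluminium face on top bearing three black marks (rest, first, second) and a wider red mark (third); origin at the centre of its underside, below the dial's axis, z up
- dial_bar (a point): grip bar of the knurled steel dial, 46 mm long (own x) x 12 mm wide (own y) x 32 mm high; this point lies on the turning axis, at the middle of the bar, 11 mm below its top and 21 mm above the dial's disc (54 mm diameter, 8 mm thick, on the housing top); the point is 69 mm above the counter. Its x points along the pointer (black stripe and black nose), z up
- dial (a joint): angle of the dial, grows clockwise seen from above; 0 = rest, clicks at 0.4 (first), 0.8 (second) and 1.2 rad (third, red mark), stop at 1.45. A spring returns it to 0 from anywhere when released (0.12 N m at rest, 0.24 N m at the third mark, clicks add up to 0.06 N m)
- punch_center (a point): bronze spring pin punch, loose, 115 mm long, 12 mm diameter, lying on the counter to the left; point at its middle
- clasp_center (a point): dented aluminium trunk clasp, loose, 60 x 35 x 13 mm, lying on the counter to the right; point at its middle
Mind the look-alikes: they are no part of the job. What is shaped like the dial_base but brown or pink is not meant.

How it is judged:
On the way, in this order (a step that is already met when the one before it is completed fails the run):
1. the selector clicks in at the cylinder with the red ring while the dial is still at rest (((horizontal distance between cyl_red_center and nest1 below 0.02 m and value of joint selector between 0.37 and 0.63 rad) or (horizontal distance between cyl_red_center and nest2 below 0.02 m and value of joint selector between 0.87 and 1.13 rad) or (horizontal distance between cyl_red_center and nest3 below 0.02 m and value of joint selector between 1.37 and 1.63 rad)) and value of joint dial below 0.2 rad), for 0.3 s.
2. the dial is turned to its third mark and gripped there (value of joint dial between 1.08 and 1.32 rad and contact force between the fingers and dial above 1 N), for 0.3 s.
At the end, for the whole second after the job is handed in: The selector points at the cylinder with the red ring (within 0.13 rad); the dial is at its third mark (1.2 rad, within 0.12), still, and gripped by the fingers (over 1 N); the cylinders are within 15 mm, the punch and the clasp within 25 mm of where they were (all of step 2 and ((horizontal distance between cyl_red_center and nest1 below 0.02 m and value of joint selector between 0.37 and 0.63 rad) or (horizontal distance between cyl_red_center and nest2 below 0.02 m and value of joint selector between 0.87 and 1.13 rad) or (horizontal distance between cyl_red_center and nest3 below 0.02 m and value of joint selector between 1.37 and 1.63 rad)) and velocity of joint dial between -0.1 and 0.1 rad/s and distance of each of cyl_red_center, cyl_a_center, cyl_b_center from where it was at the start of the episode below 0.015 m and distance of each of punch_center, clasp_center from where it was at the start of the episode below 0.025 m); the arm keeps its last pose, push and grip.
It fails at once if a lock cylinder, the punch or the clasp is knocked away (cylinders over 15 mm, others over 25 mm) (not (distance of each of cyl_red_center, cyl_a_center, cyl_b_center from where it was at the start of the episode below 0.015 m and distance of each of punch_center, clasp_center from where it was at the start of the episode below 0.025 m)).
It also fails if it takes over 45 s, if anything falls off the work surface, if the arm or the gripper's body presses on something with over 40 N, if the wrist force passes 120 N, or if a joint passes its speed limit or range.

ROBOT

A 6-joint arm with a two-finger parallel gripper is mounted at the origin on the work surface. World frame = base frame: x ahead of the robot, y to its left, z up, the work surface at z = 0. Lengths are in m, angles in rad, forces in N, time in s.
With the tool pointing down it reaches from about 0.25 to 0.8 m from the base axis. Payload 8.5 kg.
Tool frame: the origin (TCP) lies at the centre of the arm's flange, where the gripper is bolted on; the fingertips stand bot.tip_extent ahead of it and the grasp point (between the pads) lies 155 mm ahead of it (bot.tip_extent is the distance from the TCP to the fingertips, in m); x points along the fingers, z is the direction in which the jaws open and shut, and the axes are right-handed (so a half turn about x gives the same grasp; the last joint's range is limited). The gripper opens to 85 mm and grips with 20 to 120 N. Pads are 22 mm wide; open, the fingers measure 114 mm over their backs; the gripper's body (76 mm by 85 mm) begins 54 mm behind the grasp point. The pads swing forward as they close: fully open they stand 13 mm farther back than shut.
Start: joints at [1.16, 0.238, -0.013, 1.319, 0, 1.571], TCP at [0.21, 0.481, 0.405] pointing down, gripper open.
Joint ranges: [-2.66, 2.66], [-1.03, 1.9], [-1.14, 1.46], [-1.82, 2.27], [-1.45, 1.34], [-3.14, 3.14]. Speed limits (rad/s): [2.22, 2.22, 2.79, 3.14, 3.14, 3.14].

INTERFACE

Orientations are given as a rotation vector (axis times angle).
In Python, from station import bot gives the robot as it stands.
- The arm moves only by the tool drive_tool, never from a script. Its argument "deltas" is a list of rows, each a list of 3 entries, a list of its own where there are three numbers: the turn, a rotation vector about the tool's x, y, z in degrees, then the shift along the tool's x, y, z in m, then the opening, from 0 (shut) to 1 (fully open). A call has 1 to 10 rows; each row is the pose to reach, as a shift and turn from the pose commanded when the call began, along the tool's axes at that moment; what a row does not reach only later rows make up. A row lasts 1/12 s, in which the tool goes at most 41.7 mm and 7.16 degrees, less where a joint would pass 70% of its speed; a pose out of reach is approached as far as the arm can. A call with a gripper value outside its range is refused whole. The fingers move at their own pace and stop on an object; "squeeze" is the grip in N (left out, the last holds). Time passes only in rows, so rows that repeat a pose let the fingers close. It gives the time, the measured TCP pose, the force and the opening at its end, in the units of the state.
- bot.observe(): the state, without advancing time (a new reading comes with each control period).
- bot.capture(name): name is "side" or "top"; returns a dict with "pixels" (480x640x3 uint8, red, green, blue), "z_map" (480x640 float32, m along the optical axis (not along the pixel's ray), 0 where there is no reading), "camera_matrix" (3x3 intrinsics, pixels), "origin" and "orientation" of the camera in the world. Camera axes: x right, y down, z forward; pixel columns grow to the right and rows downward; lengths in m; the calibration is good to about 2 mm. A picture is of the moment at which its call begins.
- bot.close_job(): hands the job in, once; it reports no verdict.
The state is a dict: "clock": time; "joint_pos": joint angles; "qvel": joint speeds; "effort": joint torques, N m; "tcp_pos": TCP position; "orientation": TCP orientation; "contact_force": force on the tool from outside, world axes, zero at the start; "wrist_torque": the same for the moment, N m; "gripper_width": opening from 0.0 (shut) to 1.0 (fully open).
Only numpy, scipy, OpenCV 4.12 (cv2) and the standard library are available. Lean on these libraries where they do the work, as an engineer would, in place of code of your own. Each camera call takes 0.05 s, during which the arm holds its last target.

## Working session

There is one attempt and no reset: what is moved stays moved. The work goes in short steps, Python scripts to look and compute and a tool call to move; the robot and the scene stay as the last step left them, time stands still between calls to the robot, and variables do not carry over. Pictures are saved under pics/ and viewed, and the job is handed in when it is done.

Besides the shell and the picture viewer there is one more tool, called after "Request:" by a JSON object that holds its "method" and its "body", one argument or row to a line. drive_tool: Moves the arm, as the interface text tells. Its arguments: {"type":"object","properties":{"deltas":{"type":"array"},"squeeze":{"type":"number"}},"required":["deltas"]}

```bash
ls; mkdir -p pics; python3 - <<'E'
from station import bot
import cv2,numpy as np
print(bot.observe(), bot.tip_extent)
for n in("side","top"):
    c=bot.capture(n); np.savez(f"{n}0.npz",**c)
    cv2.imwrite(f"pics/{n}0.png",c["pixels"][:,:,::-1]); print(n,c["camera_matrix"],c["origin"],c["orientation"])
E
```

```text
pics
{'clock': 0.0, 'joint_pos': array([ 1.16002252e+00,  2.38771306e-01, -1.42331128e-02,  1.31916373e+00,
       -1.02216144e-05,  1.57081077e+00]), 'qvel': array([-2.66826009e-04,  1.92419903e-05,  4.75605214e-04, -4.97338201e-04,
       -8.84409623e-04, -2.90596824e-04]), 'effort': array([ 2.46100077e-03, -5.38780653e+01,  3.46441412e+01,  1.82967552e-02,
        2.74792387e-05, -1.25809362e-05]), 'tcp_pos': array([0.20958327, 0.48118716, 0.40409064]), 'orientation': array([-0.90228508,  1.37715279,  0.90103407]), 'contact_force': array([0.02463475, 0.96981144, 0.33529662]), 'wrist_torque': array([-0.00756003, -0.03203113,  0.02804579]), 'gripper_width': 0.9991786355962532} 0.1734
side [[503.24170806   0.         320.37376359]
 [  0.         503.24170806 238.28678381]
 [  0.           0.           1.        ]] [-0.05665211 -1.02709036  0.91018476] [-2.12763709  0.56109297 -0.3032752 ]
top [[590.54059878   0.         318.7668314 ]
 [  0.         590.54059878 234.94767781]
 [  0.           0.           1.        ]] [ 0.30432345 -0.02733552  1.3961505 ] [-2.09914875  2.15540602 -0.19685169]
```

View pics/top0.png

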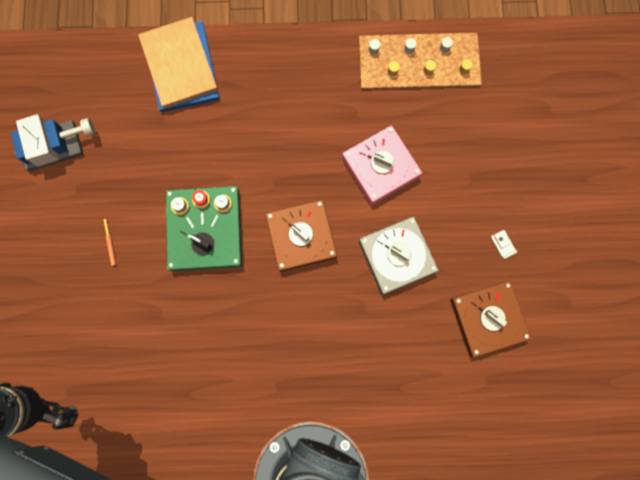

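View pics/side0.png

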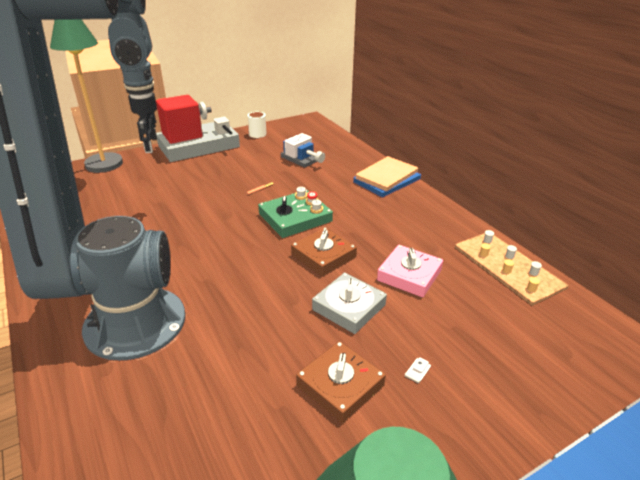

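Top view: the green selector is at (203,228) with its knob at (202,243). The red ring looks to be at the middle nest (201,198). Dial candidates are grey (399,255), brown (301,235), brown (491,320) and pink (382,163); the grey one with the aluminium face fits the description. I'll check both in close crops.

```bash
cat > h.py <<'E'
import numpy as np,cv2
from scipy.spatial.transform import Rotation as R
def load(n): return dict(np.load(n))
def world(c,u,v,z=None):
    """by depth map, or by ray at height z"""
    K=c["camera_matrix"];Rm=R.from_rotvec(c["orientation"]).as_matrix() if np.size(c["orientation"])==3 else c["orientation"]
    d=np.stack([(np.asarray(u,float)-K[0,2])/K[0,0],(np.asarray(v,float)-K[1,2])/K[1,1],np.ones(np.shape(u))],-1)
    dw=d@Rm.T
    s=c["z_map"][np.asarray(v).round().astype(int),np.asarray(u).round().astype(int)] if z is None else (z-c["origin"][2])/dw[...,2]
    return c["origin"]+dw*np.asarray(s)[...,None]
def proj(c,P):
    Rm=R.from_rotvec(c["orientation"]).as_matrix(); q=(np.atleast_2d(P)-c["origin"])@Rm
    p=q@c["camera_matrix"].T; return p[:,:2]/p[:,2:]
def crop(c,x0,y0,w,h,f,name):
    cv2.imwrite(name,cv2.resize(c["pixels"][y0:y0+h,x0:x0+w,::-1],None,fx=f,fy=f,interpolation=cv2.INTER_CUBIC))
E
python3 - <<'E'
from h import *
t=load("top0.npz");s=load("side0.npz")
a=cv2.resize(t["pixels"][180:280,155:250],None,fx=4,fy=4,interpolation=2)
b=cv2.resize(t["pixels"][205:305,350:445],None,fx=4,fy=4,interpolation=2)
cc=cv2.resize(s["pixels"][180:240,250:345],None,fx=4,fy=4,interpolation=2);d=cv2.resize(s["pixels"][270:330,305:400],None,fx=4,fy=4,interpolation=2)
im=np.vstack([np.hstack([a,b])])
cv2.imwrite("pics/c1.png",im[:,:,::-1]);cv2.imwrite("pics/c2.png",np.hstack([cc,d])[:,:,::-1])
for n,u,v in [("knob",202,243),("dial",399,255),("red",201,198),("c1",179,205),("c3",222,203),("table",280,300)]:
    print(n,world(t,u,v).round(4))
E
```

```text
knob [0.535  0.2305 0.0779]
dial [ 0.4979 -0.216   0.0637]
red [0.6419 0.2353 0.0702]
c1 [0.6268 0.286  0.0693]
c3 [0.6284 0.1865 0.0716]
table [ 0.4076  0.0609 -0.0021]
```

View pics/c1.png

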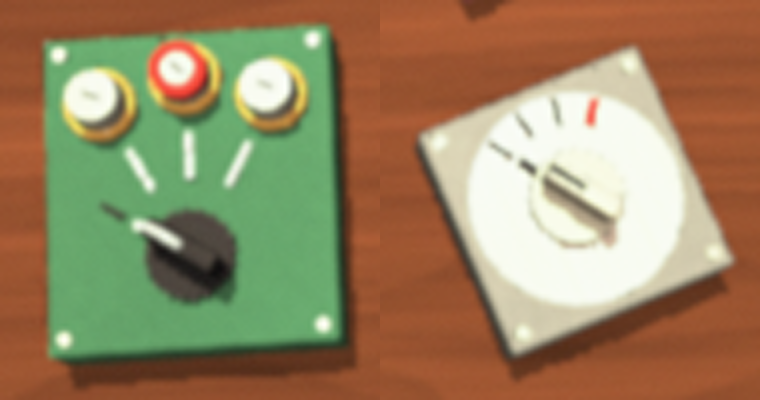

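View pics/c2.png

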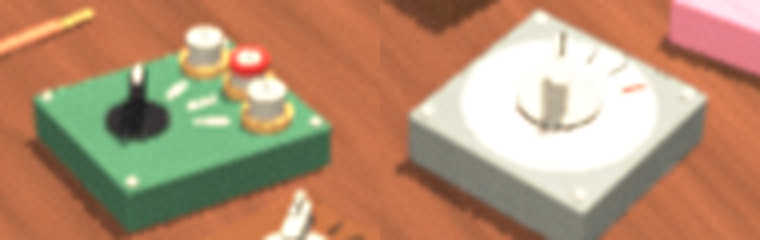

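Crops: the red ring is on the middle cylinder (nest2, so the target is 1.0 rad), and the knob points at the black off line. The grey dial has three black marks, one red mark, and its pointer at rest. Next I'll measure axes and bars.

```bash
python3 - <<'E'
from h import *
for n in("top","side"):
    c=load(n+"0.npz"); vv,uu=np.mgrid[0:480,0:640]; W=world(c,uu,vv); ok=c["z_map"]>0
    for name,ax in (("sel",(0.532,0.232)),("dial",(0.498,-0.216))):
        d=np.hypot(W[...,0]-ax[0],W[...,1]-ax[1])
        m=ok&(d<.05)&(W[...,2]>.063)
        P=W[m]; mu=P.mean(0); rect=cv2.minAreaRect((P[:,:2]*1000).astype(np.float32))
        print(n,name,m.sum(),"mean",mu.round(4),"ztop",np.percentile(P[:,2],[50,90,98]).round(4),"rect",rect)
        # disc
        m=ok&(d<.026)&(W[...,2]>.044)&(W[...,2]<.053); print("  disc",m.sum(),W[m].mean(0).round(4))
        # housing top
        m=ok&(d<.16)&(W[...,2]>.033)&(W[...,2]<.044)
        k,lab,st,ce=cv2.connectedComponentsWithStats(m.astype(np.uint8)); i=1+np.argmax(st[1:,4])
        Q=W[lab==i]; print("  top z",np.median(Q[:,2]).round(4),"rect",cv2.minAreaRect((Q[:,:2]*1000).astype(np.float32)))
c=load("top0.npz")
# screws in crop coords/4 + offset, at z=.041
for off,pts in (((155,180),[(58,54),(312,39),(322,324),(64,340)]),((255,205-0),[])):
    q=np.array(pts,float).reshape(-1,2)/4+off
    if len(q): w=world(c,q[:,0],q[:,1],.041);print(w.round(4),w.mean(0))
q=np.array([(438,140),(629,65),(715,252),(523,332)],float);q[:,0]-=380;q=q/4+(350,205);w=world(c,q[:,0],q[:,1],.041);print(w.round(4),w.mean(0))
E
```

```text
top sel 117 mean [0.5405 0.236  0.0783] ztop [0.0787 0.0828 0.0842] rect ((541.0441284179688, 236.39657592773438), (46.56199264526367, 12.049068450927734), 59.604347229003906)
  disc 191 [0.5336 0.2344 0.0479]
  top z 0.0393 rect ((581.3949584960938, 238.27835083007812), (191.63723754882812, 171.23341369628906), 2.22811222076416)
top dial 133 mean [ 0.5036 -0.2165  0.0779] ztop [0.0793 0.0823 0.0861] rect ((504.1806640625, -217.3468780517578), (45.50111389160156, 13.372363090515137), 53.78282165527344)
  disc 195 [ 0.4953 -0.213   0.0481]
  top z 0.0399 rect ((504.6895751953125, -217.40081787109375), (140.55123901367188, 140.75421142578125), 21.12693214416504)
side sel 48 mean [0.5375 0.23   0.075 ] ztop [0.077  0.0814 0.082 ] rect ((538.4104614257812, 233.09483337402344), (50.490055084228516, 12.040592193603516), 58.37812042236328)
  disc 71 [0.5338 0.2293 0.0474]
  top z 0.0389 rect ((579.5917358398438, 236.22621154785156), (192.32861328125, 178.1699981689453), 2.334033727645874)
side dial 80 mean [ 0.4988 -0.2236  0.077 ] ztop [0.0783 0.0812 0.0825] rect ((501.5440979003906, -219.47421264648438), (50.945133209228516, 10.629584312438965), 57.7427864074707)
  disc 146 [ 0.4965 -0.2181  0.0476]
  top z 0.0396 rect ((501.8065185546875, -219.4730224609375), (146.2912139892578, 141.67088317871094), 21.199865341186523)
[[0.6622 0.3156 0.041 ]
 [0.6674 0.1656 0.041 ]
 [0.4971 0.1598 0.041 ]
 [0.4917 0.3089 0.041 ]] [0.57961613 0.23745862 0.041     ]
[[ 0.5385 -0.1406  0.041 ]
 [ 0.5802 -0.2543  0.041 ]
 [ 0.4687 -0.2979  0.041 ]
 [ 0.4255 -0.1849  0.041 ]] [ 0.50322937 -0.21940867  0.041     ]
```

```bash
cat >> h.py <<'E'
def goal(x,y,z,jaw):  # tool down, jaw (tool z) heading in deg
    a=np.radians(jaw); zx=np.array([np.cos(a),np.sin(a),0]);xx=np.array([0,0,-1.]);return np.array([x,y,z]),np.stack([xx,np.cross(zx,xx),zx],1)
def delta(st,x,y,z,jaw):
    p,G=goal(x,y,z,jaw);T=R.from_rotvec(st["orientation"]).as_matrix()
    return np.degrees(R.from_matrix(T.T@G).as_rotvec()).round(2),(T.T@(p-st["tcp_pos"])).round(4)
E
python3 - <<'E'
from h import *
from station import bot
s=bot.observe();T=R.from_rotvec(s["orientation"]).as_matrix();print(T.round(3))
print("jaw heading",np.degrees(np.arctan2(T[1,2],T[0,2])))
for j in(149.6,-30.4):print(j,delta(s,.5405,.236,.33,j))
c=load("top0.npz")
q=np.array([(500,150),(525,126),(557,111),(592,112)],float);q[:,0]-=380;q=q/4+(350,205);w=world(c,q[:,0],q[:,1],.041)-[.5035,-.2185,0]
print(np.degrees(np.arctan2(w[:,1],w[:,0])),np.hypot(w[:,0],w[:,1]))
E
```

```text
[[-0.001 -0.917  0.399]
 [-0.001  0.399  0.917]
 [-1.     0.    -0.001]]
jaw heading 66.46493490599943
149.6 (array([-8.314e+01, -6.000e-02, -5.000e-02]), array([ 0.0743, -0.4013, -0.0926]))
-30.4 (array([ 9.686e+01, -5.000e-02,  6.000e-02]), array([ 0.0743, -0.4013, -0.0926]))
[ 56.15867915  32.57914992   8.73038901 -14.411752  ] [0.05061944 0.04982729 0.05097458 0.0508514 ]
```

Request:
{"method": "drive_tool", "body": {
  "deltas": [
    [[-7,0,0],[0.0074,-0.038,-0.009],0.6],
    [[-14,0,0],[0.0148,-0.078,-0.018],0.6],
    [[-21,0,0],[0.022,-0.118,-0.027],0.6],
    [[-28,0,0],[0.03,-0.158,-0.036],0.6],
    [[-35,0,0],[0.037,-0.198,-0.045],0.6],
    [[-42,0,0],[0.045,-0.238,-0.054],0.6],
    [[-49,0,0],[0.052,-0.278,-0.063],0.6],
    [[-56,0,0],[0.06,-0.318,-0.073],0.6],
    [[-63,0,0],[0.067,-0.358,-0.082],0.6],
    [[-70,0,0],[0.0743,-0.395,-0.091],0.6]
  ],
  "squeeze": 80
}}

```text
clock: 0.93
tcp_pos: [0.5114, 0.2578, 0.3357]
orientation: [-1.728, 0.765, 1.729]
contact_force: [0.3, 1.9, 0.1]
gripper_width: 0.6
```

```bash
python3 - <<'E'
from h import *
from station import bot
s=bot.observe();print(s["clock"],s["joint_pos"].round(3),s["tcp_pos"].round(4),s["gripper_width"])
print(delta(s,.5405,.236,.33,149.6),delta(s,.5405,.236,.228,149.6))
E
```

```text
0.9333 [ 0.467  0.35  -0.034  1.188  0.    -0.271] [0.5114 0.2578 0.3357] 0.5999861918694388
(array([-1.733e+01,  1.000e-02, -2.000e-02]), array([ 0.0057, -0.0069, -0.0357])) (array([-1.733e+01,  1.000e-02, -2.000e-02]), array([ 0.1077, -0.0069, -0.0358]))
```

Request:
{"method": "drive_tool", "body": {
  "deltas": [
    [[-6,0,0],[0,0,0],0.6],
    [[-13.1,0,0],[0,0,0],0.6],
    [[-13.1,0,0],[0,0,0],0.6],
    [[-13.1,0,0],[0,0,0],0.6],
    [[-13.1,0,0],[0,0,0],0.6]
  ]
}}

```text
clock: 1.35
tcp_pos: [0.5099, 0.2595, 0.3362]
orientation: [-1.871, 0.593, 1.871]
contact_force: [-0.6, 0.2, 0.8]
gripper_width: 0.6
```

```bash
python3 - <<'E'
from h import *
from station import bot
s=bot.observe();print(s["clock"],s["joint_pos"].round(3),s["tcp_pos"].round(4),s["gripper_width"])
print(delta(s,.5405,.236,.33,149.6),delta(s,.5405,.236,.228,149.6))
c=bot.capture("top");crop(c,130,150,160,120,4,"pics/a1.png")
c=bot.capture("side");crop(c,220,120,160,120,4,"pics/a2.png")
E
```

```text
1.35 [ 0.471  0.348 -0.034  1.189 -0.    -0.486] [0.5099 0.2595 0.3362] 0.5995200583680855
(array([-4.76,  0.01, -0.02]), array([ 0.0062,  0.0016, -0.0385])) (array([-4.76,  0.01, -0.02]), array([ 0.1082,  0.0016, -0.0385]))
```

View pics/a2.png

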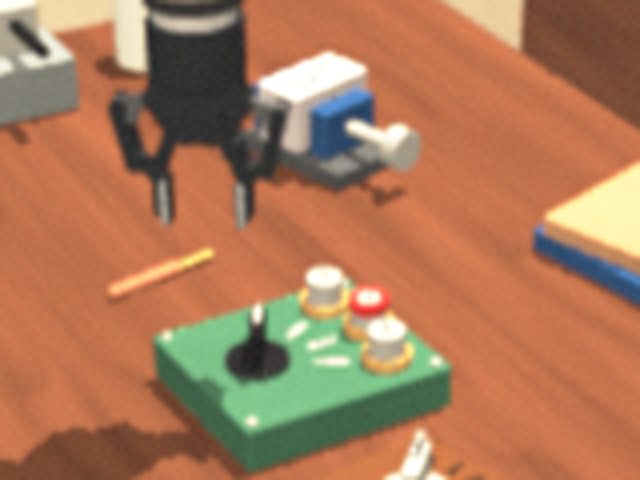

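The open gripper is above and to the left of the selector, which hasn't been touched. Next I'll centre over the knob.

Request:
{"method": "drive_tool", "body": {
  "deltas": [
    [[-4.8,0,0],[0.003,0.0016,-0.02],0.6],
    [[-4.8,0,0],[0.006,0.0016,-0.0385],0.6],
    [[-4.8,0,0],[0.006,0.0016,-0.0385],0.6],
    [[-4.8,0,0],[0.006,0.0016,-0.0385],0.6],
    [[-4.8,0,0],[0.006,0.0016,-0.0385],0.6]
  ]
}}

```text
clock: 1.87
tcp_pos: [0.5404, 0.2362, 0.3303]
orientation: [-1.924, 0.52, 1.925]
contact_force: [0.3, -0.1, -1.0]
gripper_width: 0.599
```

```bash
python3 - <<'E'
from h import *
from station import bot
s=bot.observe();print(s["clock"],s["joint_pos"].round(3),s["tcp_pos"].round(4),s["gripper_width"])
print(delta(s,.5405,.236,.228,149.6))
c=bot.capture("side");crop(c,220,120,160,120,4,"pics/a3.png")
E
```

```text
1.8667 [ 0.412  0.381  0.     1.191  0.    -0.631] [0.5404 0.2362 0.3303] 0.5989797900914869
(array([ 0.18,  0.02, -0.01]), array([ 1.023e-01,  1.000e-04, -3.000e-04]))
```

View pics/a3.png

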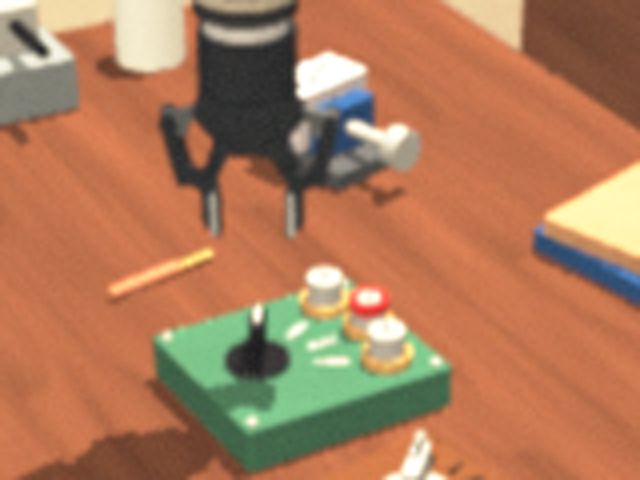

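The fingers straddle the knob (mid-column 253 against the bar at 257). Descending and closing.

Request:
{"method": "drive_tool", "body": {
  "deltas": [
    [[0,0,0],[0.025,0,0],0.6],
    [[0,0,0],[0.05,0,0],0.6],
    [[0,0,0],[0.075,0,0],0.6],
    [[0,0,0],[0.1,0,0],0.6],
    [[0,0,0],[0.1,0,0],0.6],
    [[0,0,0],[0.1,0,0],0.6]
  ]
}}

```text
clock: 2.42
tcp_pos: [0.54, 0.2362, 0.2299]
orientation: [-1.924, 0.52, 1.928]
contact_force: [1.1, 0.4, 0.9]
gripper_width: 0.601
```

Request:
{"method": "drive_tool", "body": {
  "deltas": [
    [[0,0,0],[0,0,0],0],
    [[0,0,0],[0,0,0],0],
    [[0,0,0],[0,0,0],0],
    [[0,0,0],[0,0,0],0],
    [[0,0,0],[0,0,0],0],
    [[0,0,0],[0,0,0],0],
    [[0,0,0],[0,0,0],0],
    [[0,0,0],[0,0,0],0]
  ],
  "squeeze": 40
}}

```text
clock: 3.08
tcp_pos: [0.5401, 0.2368, 0.2322]
orientation: [-1.923, 0.515, 1.926]
contact_force: [-8.4, 5.0, 9.8]
gripper_width: 0.131
```

```bash
python3 - <<'E'
from h import *
from station import bot
s=bot.observe();print(s["clock"],s["joint_pos"].round(3),s["tcp_pos"].round(4),s["gripper_width"],s["contact_force"],s["wrist_torque"])
print(delta(s,.5405,.236,.228,149.6-57.3))
c=bot.capture("side");crop(c,220,120,160,120,4,"pics/a4.png")
E
```

```text
3.0833 [ 0.412  0.452 -0.156  0.962  0.003 -0.633] [0.5401 0.2368 0.2322] 0.13128043872318823 [-8.40852593  5.00399029  9.81699772] [ 1.05974403  1.65071471 -0.04038734]
(array([57.6 ,  0.18,  0.08]), array([ 0.0042,  0.0005, -0.0008]))
```

View pics/a4.png

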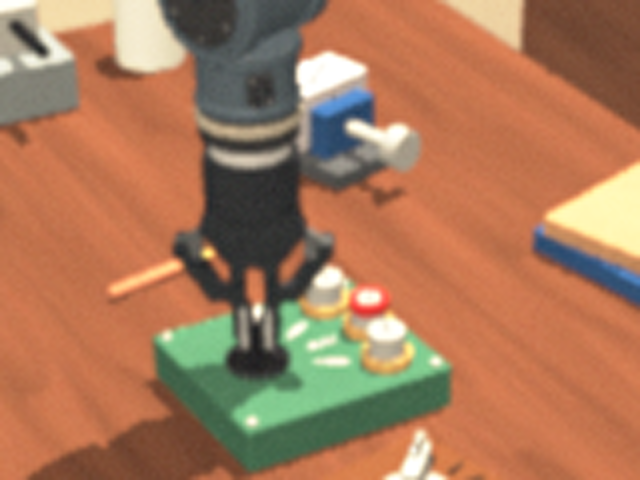

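The bar is gripped (11 mm opening). The tips just touch the disc (about 10 N up), because the pads swing forward as they close. I'll lift 5 mm, shift 1 mm to centre, then turn.

Request:
{"method": "drive_tool", "body": {
  "deltas": [
    [[0,0,0],[-0.005,0,0.001],0],
    [[0,0,0],[-0.005,0,0.001],0]
  ]
}}

```text
clock: 3.3
tcp_pos: [0.5396, 0.2367, 0.234]
orientation: [-1.924, 0.519, 1.927]
contact_force: [2.4, 4.7, -19.2]
gripper_width: 0.128
```

Request:
{"method": "drive_tool", "body": {
  "deltas": [
    [[6,0,0],[0,0,0],0],
    [[12,0,0],[0,0,0],0],
    [[18,0,0],[0,0,0],0],
    [[24,0,0],[0,0,0],0],
    [[30,0,0],[0,0,0],0],
    [[36,0,0],[0,0,0],0],
    [[42,0,0],[0,0,0],0],
    [[48,0,0],[0,0,0],0],
    [[54,0,0],[0,0,0],0],
    [[57.5,0,0],[0,0,0],0]
  ]
}}

```text
clock: 4.13
tcp_pos: [0.5395, 0.2369, 0.234]
orientation: [-1.233, 1.193, 1.238]
contact_force: [2.3, 6.1, -20.2]
gripper_width: 0.123
```

Request:
{"method": "drive_tool", "body": {
  "deltas": [
    [[0,0,0],[0,0,0],0],
    [[0,0,0],[0,0,0],0]
  ]
}}

```text
clock: 4.3
tcp_pos: [0.5396, 0.237, 0.234]
orientation: [-1.237, 1.19, 1.242]
contact_force: [2.0, 6.2, -20.2]
gripper_width: 0.127
```

```bash
python3 - <<'E'
from h import *
from station import bot
s=bot.observe();print(s["clock"],s["joint_pos"].round(3),s["tcp_pos"].round(4),s["gripper_width"],s["contact_force"],s["wrist_torque"])
print(delta(s,.5405,.236,.234,149.6-57.3))
c=bot.capture("side");crop(c,220,120,160,120,4,"pics/a5.png")
E
```

```text
4.3 [ 0.413  0.451 -0.153  0.969  0.002  0.372] [0.5396 0.237  0.234 ] 0.12653895099279 [  2.00996594   6.21464732 -20.17818377] [ 1.29386948 -0.33421274 -0.02001761]
(array([ 0.05,  0.07, -0.14]), array([-0.    , -0.0009, -0.001 ]))
```

View pics/a5.png

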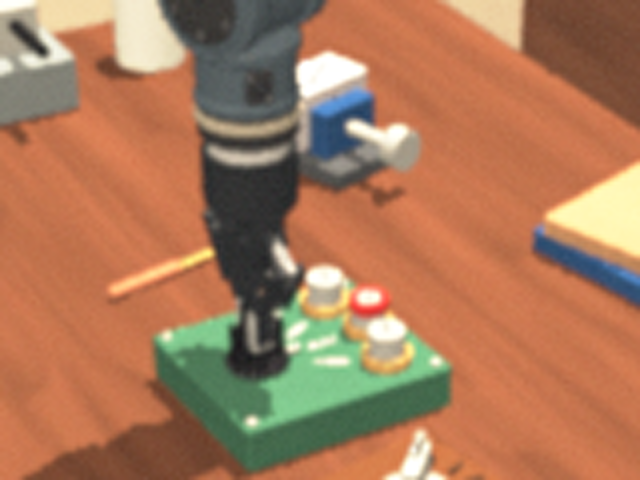

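The bar has turned to the nest2 heading. Opening, then lifting clear to check.

Request:
{"method": "drive_tool", "body": {
  "deltas": [
    [[0,0,0],[0.003,0,0],0.4],
    [[0,0,0],[0.003,0,0],0.5],
    [[0,0,0],[0.003,0,0],0.5],
    [[0,0,0],[0.0,0,0],0.5],
    [[0,0,0],[0.0,0,0],0.5],
    [[0,0,0],[-0.03,0,0],0.5],
    [[0,0,0],[-0.07,0,0],0.5],
    [[0,0,0],[-0.1,0,0],0.5]
  ]
}}

```text
clock: 5.02
tcp_pos: [0.5399, 0.2363, 0.3379]
orientation: [-1.239, 1.189, 1.238]
contact_force: [1.6, 0.6, 0.1]
gripper_width: 0.498
```

```bash
python3 - <<'E'
from h import *
from station import bot
s=bot.observe();print(s["clock"],s["joint_pos"].round(3),s["tcp_pos"].round(4),s["gripper_width"],s["contact_force"])
print(delta(s,.5035,-.2185,.34,145.8))
c=bot.capture("side");crop(c,220,120,160,120,4,"pics/a6.png")
E
```

```text
5.0167 [ 0.413  0.375  0.012  1.206 -0.     0.372] [0.5399 0.2363 0.3379] 0.4982809719452653 [1.55627688 0.63601982 0.14395246]
(array([-5.347e+01, -1.000e-02,  6.000e-02]), array([-0.0022,  0.0549, -0.4529]))
```

View pics/a6.png

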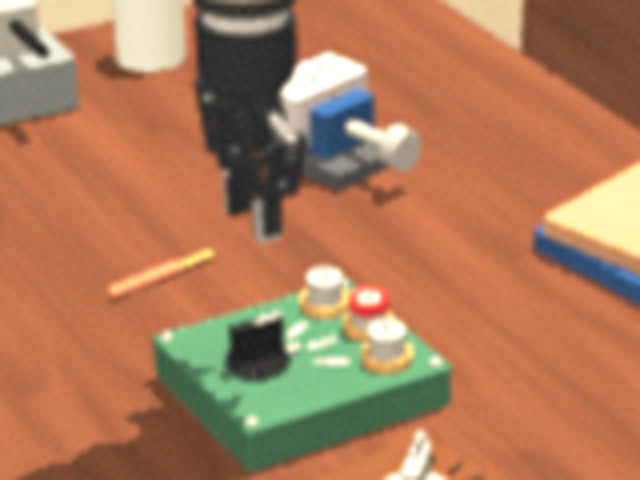

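The knob has let go at the middle line, pointing at the red-ring cylinder, and the cylinders haven't moved. Heading to the grey dial.

Request:
{"method": "drive_tool", "body": {
  "deltas": [
    [[-5,0,0],[0,0.005,-0.04],0.5],
    [[-10,0,0],[0,0.01,-0.08],0.5],
    [[-15,0,0],[0,0.015,-0.12],0.5],
    [[-20,0,0],[0,0.02,-0.16],0.5],
    [[-25,0,0],[0,0.025,-0.2],0.5],
    [[-31,0,0],[-0.001,0.03,-0.24],0.5],
    [[-37,0,0],[-0.001,0.035,-0.28],0.5],
    [[-43,0,0],[-0.002,0.04,-0.32],0.5],
    [[-49,0,0],[-0.002,0.045,-0.36],0.5],
    [[-53.5,0,0],[-0.002,0.05,-0.4],0.5]
  ]
}}

```text
clock: 5.9
tcp_pos: [0.5057, -0.1673, 0.3381]
orientation: [-1.887, 0.574, 1.884]
contact_force: [0.3, 0.0, -0.5]
gripper_width: 0.496
```

Request:
{"method": "drive_tool", "body": {
  "deltas": [
    [[0,0,0],[0,0,0],0.5],
    [[0,0,0],[0,0,0],0.5]
  ]
}}

```text
clock: 6.07
tcp_pos: [0.5059, -0.1676, 0.3377]
orientation: [-1.88, 0.582, 1.878]
contact_force: [-0.4, 0.7, -0.3]
gripper_width: 0.503
```

```bash
python3 - <<'E'
from h import *
from station import bot
s=bot.observe();print(s["clock"],s["joint_pos"].round(3),s["tcp_pos"].round(4),s["gripper_width"],s["contact_force"])
print(delta(s,.5035,-.2185,.34,145.8))
c=bot.capture("top");crop(c,155,180,95,100,6,"pics/b1.png")
vv,uu=np.mgrid[0:480,0:640]; W=world(c,uu,vv); m=(c["z_map"]>0)&(np.hypot(W[...,0]-.5405,W[...,1]-.236)<.05)&(W[...,2]>.063)
print(cv2.minAreaRect((W[m][:,:2]*1000).astype(np.float32)))
c=bot.capture("side");crop(c,250,210,200,150,4,"pics/b2.png")
E
```

```text
6.0667 [-0.32   0.282 -0.128  1.16  -0.    -1.29 ] [ 0.5059 -0.1676  0.3377] 0.5025152444488957 [-0.43667789  0.68820806 -0.28137172]
(array([-0.21, -0.05,  0.  ]), array([-0.0023,  0.0434, -0.0268]))
((540.7392578125, 236.37655639648438), (45.427040100097656, 13.144824028015137), 2.904611110687256)
```

View pics/b1.png

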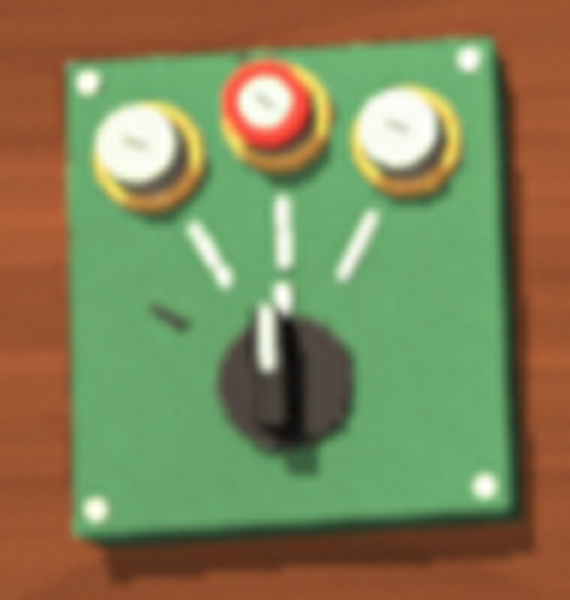

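View pics/b2.png

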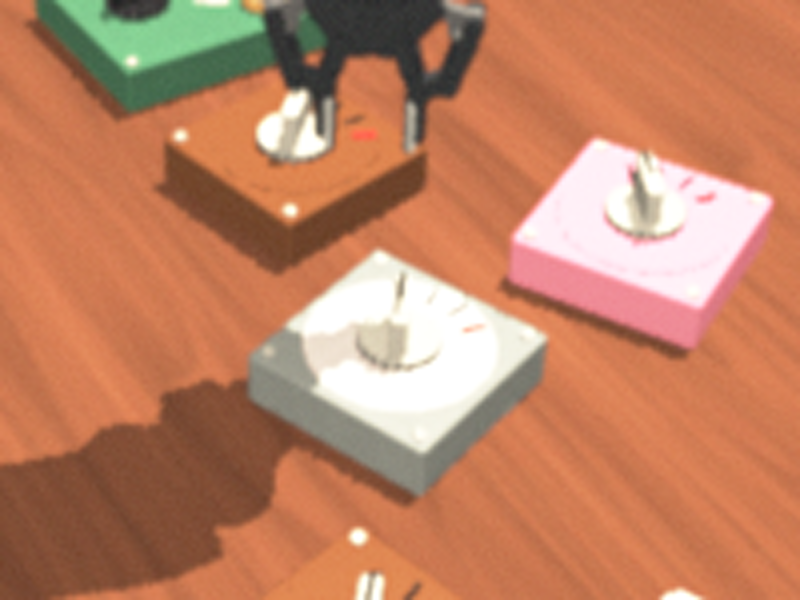

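Selector: the white nose lines up with the middle line to the red cylinder (bar heading 2.9° against 2.3° expected, so within 0.02 rad). The dial is at rest. Moving over it.

Request:
{"method": "drive_tool", "body": {
  "deltas": [
    [[0,0,0],[0,0.022,-0.0135],0.5],
    [[0,0,0],[0,0.0434,-0.0268],0.5],
    [[0,0,0],[0,0.0434,-0.0268],0.5],
    [[0,0,0],[0,0.0434,-0.0268],0.5],
    [[0,0,0],[0,0.0434,-0.0268],0.5]
  ]
}}

```text
clock: 6.58
tcp_pos: [0.5043, -0.215, 0.3373]
orientation: [-1.882, 0.577, 1.882]
contact_force: [-0.1, 1.1, -0.7]
gripper_width: 0.501
```

```bash
python3 - <<'E'
from h import *
from station import bot
s=bot.observe();print(s["clock"],s["joint_pos"].round(3),s["tcp_pos"].round(4),s["contact_force"])
print(delta(s,.5035,-.2185,.234,145.8))
c=bot.capture("side");crop(c,270,190,160,140,4,"pics/b3.png")
E
```

```text
6.5833 [-0.403  0.308 -0.091  1.172  0.    -1.378] [ 0.5043 -0.215   0.3373] [-0.0593714   1.08773301 -0.65185708]
(array([0.08, 0.02, 0.01]), array([ 0.1033,  0.0034, -0.0013]))
```

View pics/b3.png

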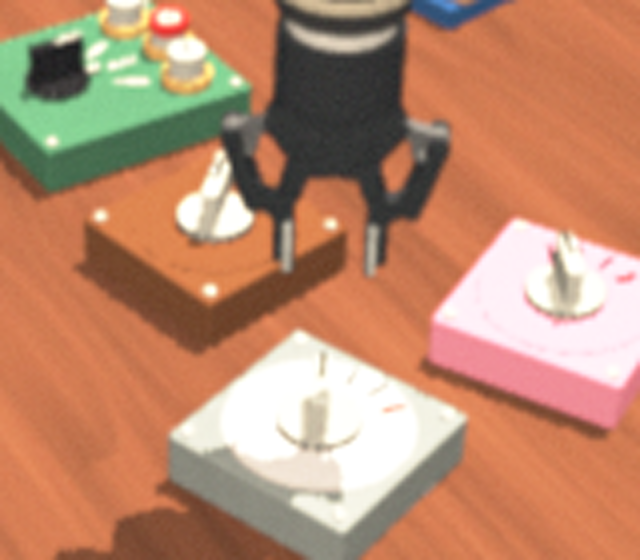

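```bash
python3 - <<'E'
from h import *
c=load("side0.npz")
print((proj(c,[[.5043,-.215,.17],[.5035,-.2185,.08],[.5035,-.2185,.045],[.5404,.2362,.165],[.5405,.236,.08]])-[270,190])*4)
E
```

```text
[[326.37259788 258.20422326]
 [321.97109465 374.59835235]
 [319.61951138 416.10767403]
 [ 51.6351319  -54.98850522]
 [ 55.44771199  39.16509638]]
```

Request:
{"method": "drive_tool", "body": {
  "deltas": [
    [[0,0,0],[0,0.0034,-0.0007],0.5],
    [[0,0,0],[0.025,0.0034,-0.0007],0.5],
    [[0,0,0],[0.05,0.0034,-0.0007],0.5],
    [[0,0,0],[0.075,0.0034,-0.0007],0.5],
    [[0,0,0],[0.102,0.0034,-0.0007],0.5],
    [[0,0,0],[0.102,0.0034,-0.0007],0.5],
    [[0,0,0],[0.102,0.0034,-0.0007],0.5]
  ]
}}

```text
clock: 7.22
tcp_pos: [0.5024, -0.2188, 0.2348]
orientation: [-1.879, 0.577, 1.885]
contact_force: [0.5, -0.1, 0.6]
gripper_width: 0.502
```

```bash
python3 - <<'E'
from h import *
from station import bot
s=bot.observe();print(s["clock"],s["tcp_pos"].round(4),s["contact_force"])
print(delta(s,.503,-.219,.234,145.8))
c=bot.capture("side");crop(c,290,230,110,110,5,"pics/b4.png")
E
```

```text
7.2167 [ 0.5024 -0.2188  0.2348] [ 0.46581136 -0.11126295  0.60934843]
(array([ 0.08,  0.16, -0.03]), array([ 0.0008, -0.0002, -0.0006]))
```

View pics/b4.png

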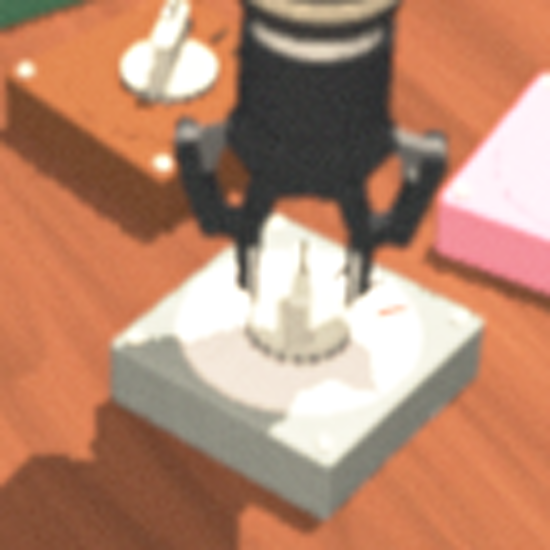

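The fingers stand either side of the dial's bar (finger columns about 247 and 357, bar at 298). Closing at 60 N, then I'll check forces.

Request:
{"method": "drive_tool", "body": {
  "deltas": [
    [[0,0,0],[0,0,0],0],
    [[0,0,0],[0,0,0],0],
    [[0,0,0],[0,0,0],0],
    [[0,0,0],[0,0,0],0],
    [[0,0,0],[0,0,0],0],
    [[0,0,0],[0,0,0],0],
    [[0,0,0],[0,0,0],0]
  ],
  "squeeze": 60
}}

```text
clock: 7.85
tcp_pos: [0.5019, -0.2188, 0.237]
orientation: [-1.881, 0.577, 1.882]
contact_force: [-7.3, 5.7, 12.7]
gripper_width: 0.125
```

```bash
python3 - <<'E'
from h import *
from station import bot
s=bot.observe();print(s["clock"],s["tcp_pos"].round(4),s["contact_force"],s["gripper_width"],s["wrist_torque"])
T=R.from_rotvec(s["orientation"]).as_matrix();print("tool force",T.T@s["contact_force"])
print(delta(s,.503,-.219,.234,145.8))
E
```

```text
7.85 [ 0.5019 -0.2188  0.237 ] [-7.29474314  5.72930625 12.70005537] 0.12473790865672224 [ 1.18539769  1.46204985 -0.14751361]
tool force [-12.68956106  -0.65518814   9.26689821]
(array([0.04, 0.06, 0.05]), array([ 0.003 , -0.0004, -0.001 ]))
```

Request:
{"method": "drive_tool", "body": {
  "deltas": [
    [[0,0,0],[-0.002,0,0.001],0],
    [[0,0,0],[-0.002,0,0.001],0]
  ],
  "squeeze": 100
}}

```text
clock: 8.02
tcp_pos: [0.5017, -0.2186, 0.2373]
orientation: [-1.881, 0.577, 1.882]
contact_force: [0.3, 2.3, -8.4]
gripper_width: 0.114
```

Request:
{"method": "drive_tool", "body": {
  "deltas": [
    [[6,0,0],[0,0,0],0],
    [[12,0,0],[0,0,0],0],
    [[18,0,0],[0,0,0],0],
    [[24,0,0],[0,0,0],0],
    [[30,0,0],[0,0,0],0],
    [[36,0,0],[0,0,0],0],
    [[42,0,0],[0,0,0],0],
    [[48,0,0],[0,0,0],0],
    [[54,0,0],[0,0,0],0],
    [[60,0,0],[0,0,0],0]
  ]
}}

```text
clock: 8.85
tcp_pos: [0.5015, -0.2181, 0.2373]
orientation: [-1.15, 1.244, 1.154]
contact_force: [-1.1, 6.3, -5.6]
gripper_width: 0.109
```

Request:
{"method": "drive_tool", "body": {
  "deltas": [
    [[4,0,0],[0,0,0],0],
    [[8.8,0,0],[0,0,0],0],
    [[8.8,0,0],[0,0,0],0],
    [[8.8,0,0],[0,0,0],0]
  ]
}}

```text
clock: 9.18
tcp_pos: [0.5015, -0.218, 0.2372]
orientation: [-1.039, 1.307, 1.043]
contact_force: [-0.4, 5.9, -5.2]
gripper_width: 0.112
```

```bash
python3 - <<'E'
from h import *
from station import bot
s=bot.observe();print(s["clock"],s["joint_pos"].round(3),s["tcp_pos"].round(4),s["contact_force"],s["gripper_width"],s["wrist_torque"])
T=R.from_rotvec(s["orientation"]).as_matrix();print("tool force",T.T@s["contact_force"],T.T@s["wrist_torque"])
print(delta(s,.503,-.219,.234,145.8-68.75))
c=bot.capture("side");crop(c,290,230,110,110,5,"pics/b5.png")
c=bot.capture("top");crop(c,340,200,120,120,5,"pics/b6.png")
E
```

```text
9.1833 [-0.411  0.384 -0.255  0.934  0.002 -0.185] [ 0.5015 -0.218   0.2372] [-0.36415084  5.86687029 -5.23086546] 0.11214773993119392 [1.20149733 0.21727874 0.17770995]
tool force [5.24530265 1.65864386 5.62587121] [-0.17872055 -1.12207662  0.48102985]
(array([ 0.02,  0.12, -0.1 ]), array([ 0.0032, -0.0017, -0.0006]))
```

View pics/b5.png

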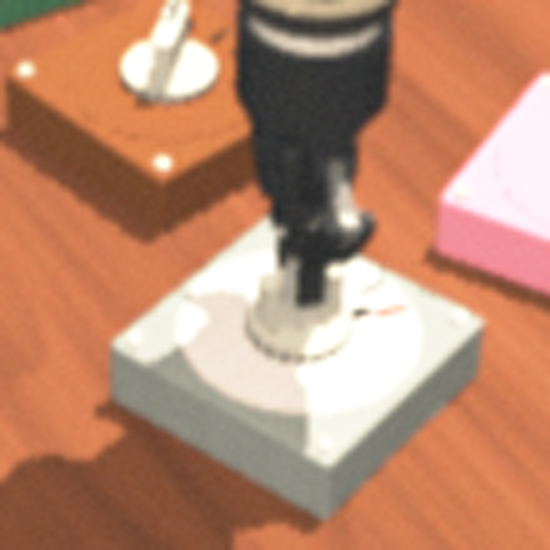

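View pics/b6.png

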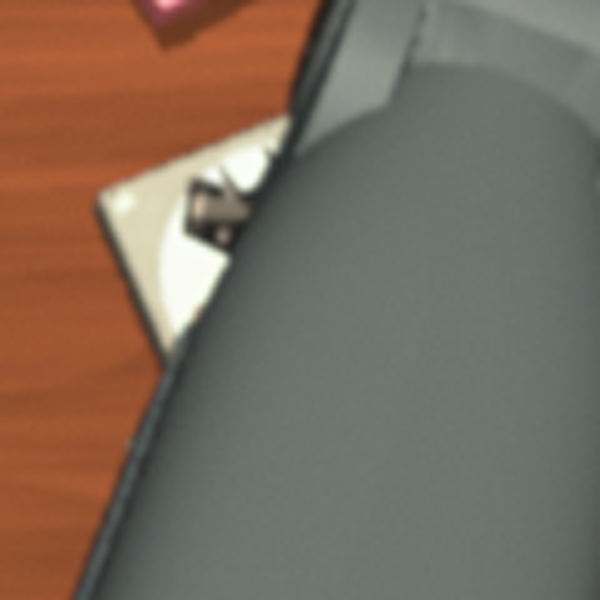

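```bash
python3 - <<'E'
from h import *
c=load("side0.npz");I=cv2.imread("pics/b5.png")
cv2.imwrite("pics/b7.png",cv2.resize(I[260:370,240:440],None,fx=4,fy=4,interpolation=2))
ax=np.array([.5025,-.219])
for h in(66,58,55.8,54): print(h)
for th in(-8,-11,-13,-15,-18):
    a=np.radians(th);d=np.array([np.cos(a),np.sin(a)])
    P=[[*(ax+r*d),.041] for r in(.03,.034,.044,.056)]
    print(th,((proj(c,P)-[290,230])*5-[240,260]).round(0).tolist(), "x4 for pic")
E
```

```text
66
58
55.8
54
-8 [[111.0, 53.0], [117.0, 51.0], [135.0, 47.0], [155.0, 41.0]] x4 for pic
-11 [[112.0, 55.0], [119.0, 54.0], [137.0, 50.0], [158.0, 45.0]] x4 for pic
-13 [[112.0, 56.0], [120.0, 55.0], [138.0, 51.0], [159.0, 47.0]] x4 for pic
-15 [[113.0, 58.0], [120.0, 56.0], [139.0, 53.0], [160.0, 50.0]] x4 for pic
-18 [[114.0, 60.0], [121.0, 59.0], [140.0, 56.0], [162.0, 53.0]] x4 for pic
```

View pics/b7.png

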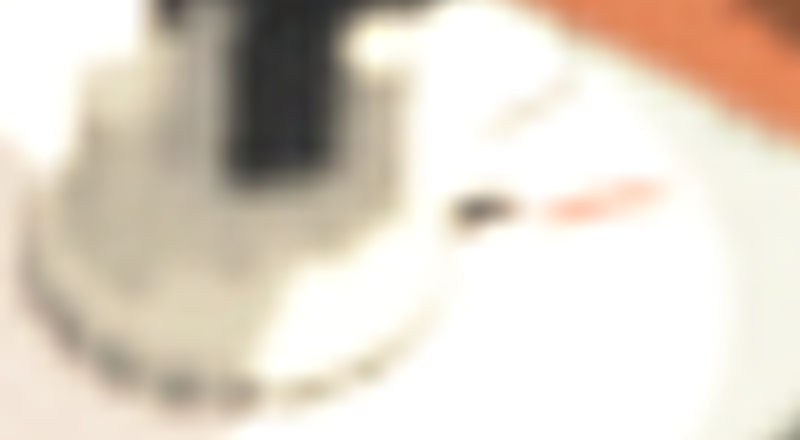

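The dial's nose (side crop (482,210)) meets the red mark's inner end at (550,210). That agrees with the -13° line drawn for 1.2 rad. I'll hold for 0.7 s and check it stays put.

Request:
{"method": "drive_tool", "body": {
  "deltas": [
    [[0,0,0],[0,0,0],0],
    [[0,0,0],[0,0,0],0],
    [[0,0,0],[0,0,0],0],
    [[0,0,0],[0,0,0],0],
    [[0,0,0],[0,0,0],0],
    [[0,0,0],[0,0,0],0],
    [[0,0,0],[0,0,0],0],
    [[0,0,0],[0,0,0],0]
  ]
}}

```text
clock: 9.95
tcp_pos: [0.5015, -0.218, 0.2373]
orientation: [-1.039, 1.307, 1.044]
contact_force: [-0.7, 6.1, -4.1]
gripper_width: 0.112
```

```bash
python3 - <<'E'
from h import *
from station import bot
s=bot.observe();print(s["clock"],s["qvel"].round(4),s["tcp_pos"].round(4),s["contact_force"],s["gripper_width"])
print(delta(s,.503,-.219,.234,145.8-68.75))
c=bot.capture("side")
o=load("side0.npz")
a=cv2.resize(c["pixels"][282:304,338:378],None,fx=10,fy=10,interpolation=2);b=cv2.resize(o["pixels"][272:304,330:370],None,fx=10,fy=10,interpolation=2)
cv2.imwrite("pics/d1.png",np.vstack([a,b])[:,:,::-1])
crop(c,230,150,220,160,3.5,"pics/d2.png")
E
```

```text
9.95 [ 0.002   0.0012 -0.0005 -0.0007 -0.0016  0.0007] [ 0.5015 -0.218   0.2373] [-0.74445847  6.13722829 -4.11566666] 0.11178347211215708
(array([ 0.05,  0.11, -0.1 ]), array([ 0.0033, -0.0017, -0.0006]))
```

View pics/d1.png

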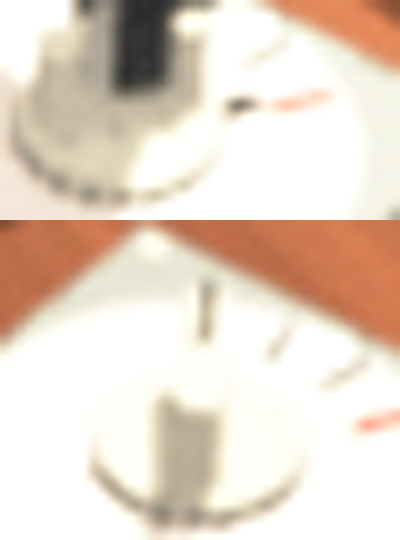

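View pics/d2.png

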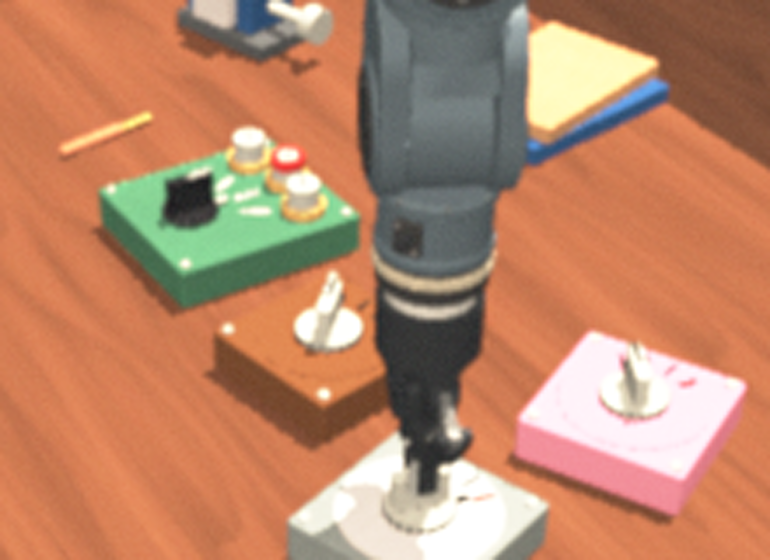

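The dial's nose sits at the red mark with the fingers still gripping, and everything is still. The cylinders and punch are where they were. Handing in.

```bash
python3 - <<'E'
from station import bot
print(bot.close_job()); print(bot.observe()["clock"])
E
```

```text
the job is handed in; nothing more can be done
None
the job is handed in; nothing more can be done
```

I turned the selector clockwise to nest2, where the cylinder with the red ring stands. Then I turned the grey dial 68.8° clockwise (1.2 rad, to the red mark) and handed the job in at about 10 s, still gripping it at 100 N. No verdict is reported.

- **Selector:** from above, the released bar measured 2.9° against 2.3° expected, and its nose lines up with the middle white line.
- **Dial:** the tool's heading was within 0.1° of the 1.2 rad pose, the arm was still, and the opening was steady at about 10 mm on the 12 mm bar. In the side view the nose meets the red mark, possibly up to 2° short of it, which is inside the tolerance of about 7°. The arm blocked the top camera, so I could not confirm the dial angle from there.
- **Loose parts:** the cylinders and punch looked unmoved in the last side view. The clasp was outside that picture, but the arm never went near it.
- **Disagreements:** the two cameras differed by 2–3 mm on the dial's axis, so I gripped in between. When the gripper closed, the fingertips pressed the discs with about 10–13 N. I lifted slightly before each turn, which on the selector left about a 20 N upward pull on its knob.

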